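# Set the tube mixer's pull-to-turn selector to run and start it

### The job

On the tube mixer, pull the sprung bar knob up out of park, turn it counter-clockwise to the raised run tick and on past it, feeling for the hidden notch that lies somewhere beyond, until the knob drops fully home, without ever forcing it sideways, pulling hard at its stop or letting it slam on the ring. Then push the start lever fully over to the roller side. Leave the label roll and the specimen cup where they stand.

Things in the scene. Friction and masses are not known exactly. Their poses are not given: they have to be found in the camera images.
- mixer: White tube roller mixer, fixed, 220 x 220 mm, deck 60 mm above the desk. Origin: centre of its underside; x points to the rollers (away from the robot), y to its left, z up. Its control panel is the grey half of the deck nearer the robot (-x); three rollers and two tubes lie on the other half, up to 31 mm above the deck.
- index_base: Fixed collar round the knob, 82 mm across, 9 mm high, with the hidden index ring in it. Origin: on the knob's axis at deck height; x points to the park stud on the panel, z up. The run mark is a raised white tick on the panel, 0.80 rad counter-clockwise (from above) from that stud; the ring's one run notch lies 0.09 to 0.65 rad past the tick, unseen, elsewhere each time.
- selector: Fixed spindle seat that carries the knob (origin and axes as index_base). The knob's pin and its pull stop bear on index_base inside; that force must stay below 20 N: do not turn hard against a pocket or notch wall, press on the ring, pull hard at the stop, or let the knob snap down on the ring from high up.
- knob_grip (a point): Centre of the knob's upright black bar, on the knob's axis, 38 mm above the deck when home. Bar 52 mm long, 14 mm thick, from 15 to 51 mm above the deck, on a round skirt 74 mm across; grip its 14 mm from above. x runs along the bar to the pointer end (white nub), z up; it rises and turns with the knob.
- knob_pull (a joint): How far the knob is pulled up, m: 0 = home in the park pocket or the notch, 0.005 to 0.006 = pin resting on top of the ring (above it the knob turns freely), 0.012 = pull stop. A spring draws it down with 7 N at 0, 9 N at 0.006, 11 N at 0.012; it weighs 0.1 kg. It drops by itself only if held loosely (fingers 2 to 3 mm wider than the bar).
- knob_turn (a joint): Knob's angle, rad: 0 = pointer at the park stud, growing counter-clockwise from above; starts within 0.06 of 0, the park pocket ends about 0.12 off it. The run notch is 6.5 mm wide for a 5 mm pin, 32 mm off the axis (play 0.023 rad either way), its middle between 0.89 and 1.45; the ring goes on level to 1.8. On the ring it turns with 0.05 N m.
- start_lever (a joint): Black start lever on a grey block on the right half of the panel, 55 mm to -x and 65 mm to -y of the mixer's centre. 0 = leaning to the mixer's -x (start), 1.0 rad = all the way over to the rollers (+x). It swings in the mixer's x-z plane and stays where it is left.
- start_lever_tip (a point): Tip of the start lever's 50 mm stick. Push the stick from its -x side to the mixer's +x, some 12 mm below this point.
- roll_center (a point): Centre of a loose roll of white labels, 52 mm across, 25 mm tall, lying right of the mixer. A bystander.
- cup_center (a point): Centre of a loose specimen cup with a screw lid, 66 mm across, 77 mm tall, standing right of the mixer. A bystander.

How it is judged:
On the way, in this order (a step that is already met when the one before it is completed fails the run):
1. the knob is pulled clear of its park pocket (at least 6 mm up) (value of joint knob_pull above 0.0055 m and value of joint knob_turn below 0.8 rad), for 0.05 s.
2. the knob has dropped fully home in the run notch (value of joint knob_pull below 0.002 m and value of joint knob_turn between 0.82 and 1.52 rad), for 0.2 s.
3. the start lever is pushed all the way over to the roller side (value of joint start_lever above 0.85 rad), for 0.2 s.
At the end, for the whole second after the job is handed in: The knob is home (pulled up less than 2 mm) in the run notch (angle 0.82 to 1.52 rad), the start lever stands over at the roller side (above 0.85 rad), and the label roll and the specimen cup are within 20 mm of where they stood (all of step 2 and value of joint start_lever above 0.85 rad and distance of each of roll_center, cup_center from where it was at the start of the episode below 0.02 m); the robot touches nothing.
It fails at once if the knob's pin or pull stop is forced: more than 20 N against its pocket, notch, ring or stop (contact force between selector and index_base above 20 N).
It fails at once if the start lever is pushed before the knob is home in the run notch (value of joint start_lever above 0.4 rad and not (value of joint knob_pull below 0.002 m and value of joint knob_turn between 0.82 and 1.52 rad)).
It fails at once if the label roll or the specimen cup is displaced by more than 20 mm (distance of any of roll_center, cup_center from where it was at the start of the episode above 0.02 m).
It also fails if it takes over 54 s, if anything falls off the work surface, if the arm or the gripper's body presses on something with over 40 N, if the wrist force passes 120 N, or if a joint passes its speed limit or range.

### The arm

A 7-joint arm with a two-finger parallel gripper is mounted at the origin on a cart in front of the work surface, level with it; the furniture and walls round the work are solid. World frame = base frame: x ahead of the robot, y to its left, z up, the work surface at z = 0. Lengths are in m, angles in rad, forces in N, time in s.
With the tool pointing down it reaches from about 0.4 to 0.85 m from the base axis. Payload 4.5 kg.
Tool frame: the origin (TCP) lies midway between the tips of the shut fingers; the grasp point (between the pads) lies 19 mm behind it; y points along the fingers, x is the direction in which the jaws open and shut, and the axes are right-handed (so a half turn about y gives the same grasp; the last joint's range is limited). The gripper opens to 85 mm and grips with 20 to 120 N. Pads are 22 mm wide; open, the fingers measure 114 mm over their backs; the gripper's body (76 mm by 85 mm) begins 54 mm behind the grasp point. The pads swing forward as they close: fully open they stand 13 mm farther back than shut.
Start: joints at [-1.203, 0.689, -0.195, 1.565, 0.157, 0.902, -0.215], TCP at [0.205, 0.591, 0.231] pointing down, gripper open.
Joint ranges: [-3.01, 3.01], [-0.46, 2.08], [-1.47, 1.51], [0.13, 2.56], [-1, 4.14], [0.04, 2.09], [-2.66, 2.66]. Speed limits (rad/s): [2.57, 2.57, 3.14, 3.14, 3.14, 3.14, 3.14].

### API

Orientations are given as a 3x3 rotation matrix whose columns are the frame's x, y, z axes.
In Python, from bench import manip gives the robot as it stands.
- The arm moves only by the tool servo_tool, never from a script. Its argument "series" is a list of rows, each a list of 3 entries, a list of its own where there are three numbers: the shift along the tool's x, y, z in cm, then the turn about the tool's y in rad, then the finger opening in cm, from 0 to 8.54. A call has 1 to 10 rows; each row is the pose to reach, as a shift and turn from the pose commanded when the call began, along the tool's axes at that moment; what a row does not reach only later rows make up. A row lasts 1/12 s, in which the tool goes at most 41.7 mm and 7.16 degrees, less where a joint would pass 70% of its speed; a pose out of reach is approached as far as the arm can. A call with a gripper value outside its range is refused whole. The fingers move at their own pace and stop on an object; "squeeze" is the grip in N (left out, the last holds). Time passes only in rows, so rows that repeat a pose let the fingers close. It gives the time, the measured TCP pose, the force and the opening at its end, in the units of the state.
- manip.observe(): the state, without advancing time (a new reading comes with each control period).
- manip.get_image(name): name is "scene" or "top" or "wrist"; returns (picture, depth): 480x640x3 uint8, red, green, blue; 480x640 float32, m along the optical axis (not along the pixel's ray), 0 where there is no reading.
- manip.camera_params(name): a dict with "fx", "fy", "cx", "cy" (pixels), "camera_from_world" (4x4, takes a point from world to camera coordinates). Camera axes: x right, y down, z forward; pixel columns grow to the right and rows downward; lengths in m; the calibration is good to about 2 mm. A picture is of the moment at which its call begins: read the wrist's pose just before it. camera_params takes no time and is no camera call; for the wrist camera it gives the pose at the moment of the call.
- manip.sign_off(): hands the job in, once; it reports no verdict.
The state is a dict: "t": time; "q": joint angles; "qvel": joint speeds; "joint_torque": joint torques, N m; "ee_pos": TCP position; "tcp_rot": TCP orientation; "wrist_force": force on the tool from outside, world axes, zero at the start; "moment": the same for the moment, N m; "gripper_width": opening from 0.0 (shut) to 1.0 (fully open).
Only numpy, scipy, OpenCV 4.12 (cv2) and the standard library are available. Lean on these libraries where they do the work, as an engineer would, in place of code of your own. Each camera call takes 0.05 s, during which the arm holds its last target. There are 200 camera calls.

## Working session

There is one attempt and no reset: what is moved stays moved. The work goes in short steps, Python scripts to look and compute and a tool call to move; the robot and the scene stay as the last step left them, time stands still between calls to the robot, and variables do not carry over. Pictures are saved under pics/ and viewed, about 8 in all and at most 12, crops included, and the job is handed in when it is done.

Besides the shell and the picture viewer there is one more tool, called after ">>>" as a command line: name --argument value ..., lists and objects as JSON in quotes. servo_tool: Moves the arm, as the interface text tells. Its arguments: {"type":"object","properties":{"series":{"type":"array"},"squeeze":{"type":"number"}},"required":["series"]}

```bash
mkdir -p pics
cat > h.py <<'E'
import numpy as np, cv2
from bench import manip
def snap(n,f):
    p=manip.camera_params(n); im,d=manip.get_image(n)
    cv2.imwrite('pics/'+f+'.png',im[:,:,::-1]); np.savez('pics/'+f+'.npz',d=d,T=p['camera_from_world'],k=[p['fx'],p['fy'],p['cx'],p['cy']])
    return im,d
def world(f,u,v,z=None):
    a=np.load('pics/'+f+'.npz'); fx,fy,cx,cy=a['k']; T=np.linalg.inv(a['T'])
    r=np.array([(u-cx)/fx,(v-cy)/fy,1.])
    if z is None: s=np.median(a['d'][v-1:v+2,u-1:u+2])
    else: s=(z-T[2,3])/(T[:3,:3]@r)[2]
    return T[:3,:3]@(r*s)+T[:3,3]
E
python3 - <<'E'
from h import *
np.set_printoptions(precision=4,suppress=True)
s=manip.observe()
for k in s: print(k,s[k])
snap('top','top0'); snap('scene','sc0')
E
```

```text
t 0.0
q [-1.2032  0.69   -0.1945  1.5664  0.1573  0.9025 -0.215 ]
qvel [ 0.001  -0.0006 -0.0002 -0.0003  0.0006  0.0003  0.002 ]
joint_torque [  0.001  -53.9622  -1.266  -15.854    0.0092   0.0097   0.    ]
ee_pos [0.2046 0.5899 0.2305]
tcp_rot [[ 0.3275 -0.0005 -0.9449]
 [ 0.9449 -0.0018  0.3275]
 [-0.0018 -1.     -0.0002]]
wrist_force [-0.7667 -0.4154 -0.2701]
moment [ 0.0233 -0.0278  0.0035]
gripper_width 1.00128049646116
```

View pics/top0.png

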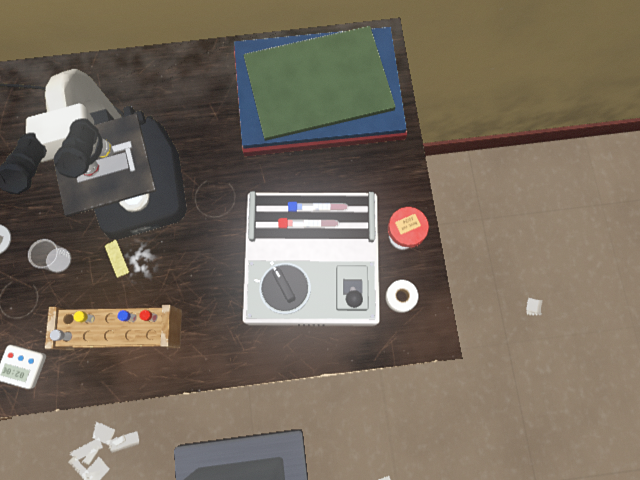

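View pics/sc0.png

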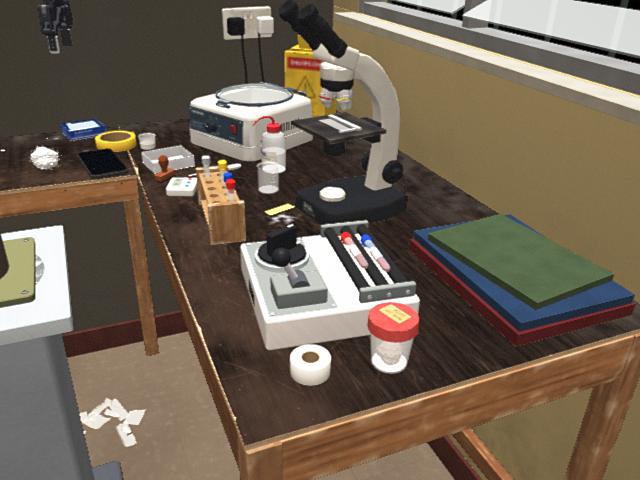

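The top view shows the mixer (corners near 248,193 / 378,193 / 380,325 / 243,323), the knob at about (285,288) and the lever at about (353,298). The roll is at (402,296) and the cup at (408,228). I'll compute world positions and zoom on the panel.

Run:
```python
from h import *
np.set_printoptions(precision=4,suppress=True)
for n,u,v,z in [('FL',248,193,.06),('FR',378,193,.06),('NR',380,325,.06),('NL',243,323,.06),('bar a',276,266,.111),('bar b',292,301,.111),('knobdisk',285,288,.07),('lever',353,298,None),('roll',402,296,.025),('cup',408,228,.077)]:
    print(n,world('top0',u,v,z),world('top0',u,v))
a=np.load('pics/top0.npz');print(a['k'],np.linalg.inv(a['T'])[:3])
im=cv2.imread('pics/top0.png')[240:340,235:425]
cv2.imwrite('pics/c1.png',cv2.resize(im,None,fx=4,fy=4,interpolation=cv2.INTER_CUBIC))
```

```text
FL [ 0.6293 -0.1658  0.06  ] [ 0.6497 -0.16    0.0001]
FR [ 0.6025 -0.3838  0.06  ] [ 0.6209 -0.3929  0.0009]
NR [ 0.3839 -0.3544  0.06  ] [ 0.3874 -0.3615  0.0009]
NL [ 0.4136 -0.1381  0.06  ] [ 0.4193 -0.1304 -0.0001]
bar a [ 0.4892 -0.2028  0.111 ] [ 0.497  -0.2005  0.0704]
bar b [ 0.4327 -0.2213  0.111 ] [ 0.4368 -0.2201  0.0776]
knobdisk [ 0.4597 -0.211   0.07  ] [ 0.4537 -0.2129  0.1107]
lever [ 0.4227 -0.3115  0.1394] [ 0.4227 -0.3115  0.1394]
roll [ 0.429  -0.4024  0.025 ] [ 0.4316 -0.4064  0.0012]
cup [ 0.532  -0.4209  0.077 ] [ 0.5318 -0.4207  0.0781]
[539.3853 539.3853 319.5065 234.7008] [[-0.1221 -0.9643  0.235   0.3324]
 [-0.9925  0.1185 -0.0294 -0.2506]
 [ 0.0005 -0.2368 -0.9716  0.9288]]
```

View pics/c1.png

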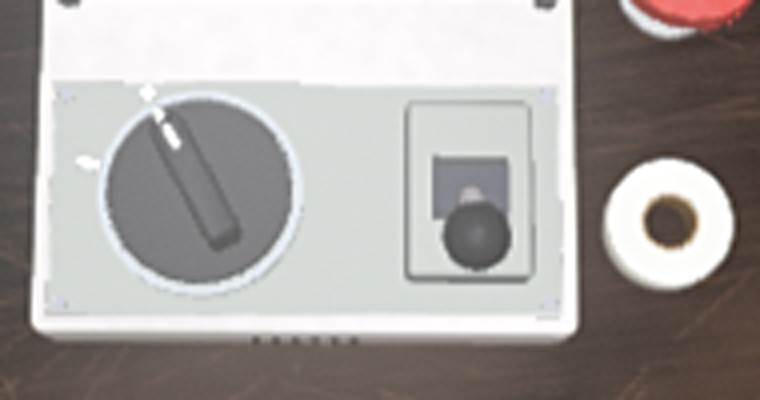

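>>> servo_tool --series '[[[-1.5, -1, -1.3], 0.1, 5], [[-4.5, -2, -4], 0.22, 5], [[-8, -3, -7], 0.34, 5], [[-11.5, -4, -10], 0.46, 5], [[-15, -4, -13], 0.58, 5], [[-18.5, -4, -16], 0.7, 5], [[-22, -4, -19], 0.82, 5], [[-25.5, -4, -22], 0.94, 5], [[-29, -4, -25], 1.06, 5], [[-32, -4, -27.5], 1.18, 5]]'

```text
t: 0.93
ee_pos: [0.349, 0.2244, 0.2713]
tcp_rot: [[0.999, -0.0, -0.051], [0.051, 0.0, 0.999], [-0.0, -1.0, 0.0]]
wrist_force: [1.8, 0.6, 0.2]
gripper_width: 0.586
```

Run:
```python
from h import *
np.set_printoptions(precision=4,suppress=True)
s=manip.observe()
print(s['t'],s['q'],s['ee_pos'],s['tcp_rot'])
R=s['tcp_rot'];print(R.T@(np.array([.44,-.213,.27])-s['ee_pos']), 'turn',np.arctan2(R[1,0],R[0,0])+1.25)
```

```text
0.9333 [-0.772   0.3611  0.1252  2.1149 -0.0713  0.6694 -0.5474] [0.349  0.2244 0.2713] [[ 0.9987 -0.0001 -0.0515]
 [ 0.0515  0.0001  0.9987]
 [-0.0001 -1.      0.0001]]
[ 0.0684  0.0012 -0.4415] turn 1.3014800076132447
```

>>> servo_tool --series '[[[0.7, 0, -4.2], 0.12, 5], [[1.4, 0, -8.4], 0.24, 5], [[2.1, 0, -12.6], 0.36, 5], [[2.8, 0, -16.8], 0.48, 5], [[3.5, 0, -21], 0.6, 5], [[4.2, 0, -25], 0.72, 5], [[4.9, 0, -29], 0.84, 5], [[5.6, 0, -33], 0.96, 5], [[6.2, 0, -37], 1.08, 5], [[6.8, 0, -41], 1.2, 5]]'

```text
t: 1.77
ee_pos: [0.44, -0.1811, 0.2712]
tcp_rot: [[0.409, -0.0, 0.912], [-0.912, 0.0, 0.409], [-0.0, -1.0, 0.0]]
wrist_force: [0.9, 0.7, -0.3]
gripper_width: 0.583
```

>>> servo_tool --series '[[[0, 0, 0], 0.1, 5], [[0, 0, 0], 0.1, 5], [[0, 0, 0], 0.1, 5]]'

```text
t: 2.02
ee_pos: [0.4396, -0.1785, 0.2708]
tcp_rot: [[0.324, -0.002, 0.946], [-0.946, 0.001, 0.324], [-0.001, -1.0, -0.001]]
wrist_force: [-0.7, -0.0, -0.1]
gripper_width: 0.583
```

Run:
```python
from h import *
np.set_printoptions(precision=4,suppress=True)
s=manip.observe()
print(s['t'],s['q'],s['ee_pos'],s['tcp_rot'],s['wrist_force'],s['moment'])
snap('wrist','w1')
```

```text
2.0167 [-0.036   0.4801  0.4989  1.9727 -0.3239  0.7685 -0.5889] [ 0.4396 -0.1785  0.2708] [[ 0.3244 -0.0015  0.9459]
 [-0.9459  0.001   0.3244]
 [-0.0014 -1.     -0.0011]] [-0.6514 -0.0391 -0.0761] [ 0.0378 -0.0144 -0.0468]
```

View pics/w1.png

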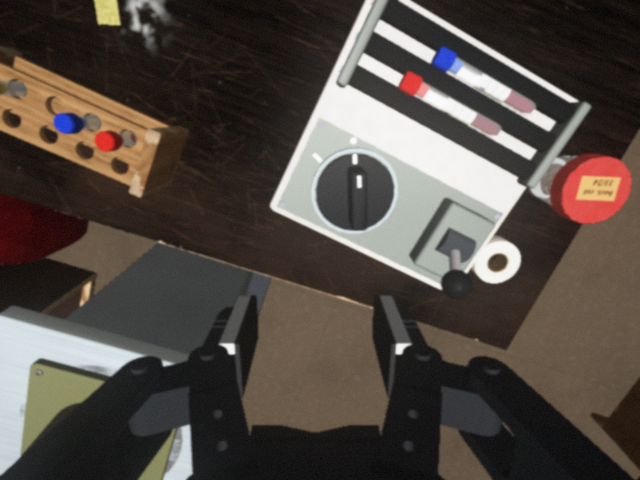

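The wrist view shows the knob bar from (360,166) to (358,228), the collar centred near (354,190), the park stud at (353,140) and the run tick at (318,157). The lever ball is at (457,284).

Run:
```python
from h import *
np.set_printoptions(precision=4,suppress=True)
a=np.load('pics/w1.npz');d=a['d']
fx,fy,cx,cy=a['k'];T=np.linalg.inv(a['T'])
v,u=np.mgrid[130:260,300:420]; s=d[130:260,300:420]
P=np.stack([(u-cx)/fx*s,(v-cy)/fy*s,s],-1)@T[:3,:3].T+T[:3,3]
z=P[...,2]; m=(z>.105)&(z<.12)
q=P[m]; xy=q[:,:2].astype(np.float32); print('bar top',len(q),np.median(q[:,2]),cv2.minAreaRect(xy*1000)); 
c=xy.mean(0); w,V=np.linalg.eigh(np.cov(xy.T)); ang=np.arctan(V[1,1]/V[0,1]); print('bar c',c,'ang',ang)
m2=(z>.0645)&(z<.09); c2=cv2.minEnclosingCircle((P[m2][:,:2]*1000).astype(np.float32)); print('disc',c2,np.median(P[m2][:,2]),'deck',np.median(z[(z>.05)&(z<.064)]))
k=np.array(c2[0])/1000
for n,uu,vv,zz in [('stud',353,140,.063),('tick',318,157,.063),('ball',457,284,None)]:
    p=world('w1',uu,vv,zz); print(n,p,np.arctan2(*(p[:2]-k)[::-1]),np.arctan2(*(p[:2]-c)[::-1]))
s=manip.observe();R=s['tcp_rot'];p=np.r_[c,.2]
print('shift',R.T@(p-s['ee_pos']),'tool ang',np.arctan2(R[1,0],R[0,0]),'want',ang-np.pi/2)
```

```text
bar top 982 0.11082564947523493 ((462.90087890625, -209.63247680664062), (51.861427307128906, 13.720856666564941), 21.532672882080078)
bar c [ 0.4641 -0.209 ] ang 0.382116176210751
disc ((451.6992492675781, -231.54098510742188), 65.688232421875) 0.07541091317596249 deck 0.06059580126483832
stud [ 0.5074 -0.1928  0.063 ] 0.6082485741205244 0.35950360094485706
tick [ 0.4821 -0.1671  0.063 ] 1.1296158380071617 1.1654300822478334
ball [ 0.4293 -0.3076  0.1374] -1.8570797199962454 -1.910410516593701
shift [0.0377 0.0707 0.0129] tool ang -1.2387016141691871 want -1.1886801505841456
```

>>> servo_tool --series '[[[1, 1.5, 0.3], -0.02, 3], [[2.2, 4, 0.7], -0.04, 3], [[3.2, 7, 1.1], -0.045, 3], [[3.7, 9.5, 1.2], -0.045, 3], [[3.7, 11, 1.2], -0.045, 3], [[3.7, 12, 1.2], -0.045, 3], [[3.7, 12, 1.2], -0.045, 3], [[3.7, 12, 1.2], -0.045, 3]]'

```text
t: 2.73
ee_pos: [0.4634, -0.2091, 0.1515]
tcp_rot: [[0.367, -0.0, 0.93], [-0.93, 0.001, 0.367], [-0.001, -1.0, 0.0]]
wrist_force: [0.4, 0.4, 0.1]
gripper_width: 0.354
```

Run:
```python
from h import *
np.set_printoptions(precision=4,suppress=True)
s=manip.observe();R=s['tcp_rot']
print(s['t'],s['q'],s['ee_pos'],R,s['wrist_force'],s['moment'])
snap('wrist','w2')
print('shift to knob',R.T@(np.array([.463,-.2095,.082])-s['ee_pos']),np.arctan2(R[1,0],R[0,0]))
```

```text
2.7333 [ 0.1304  0.6938  0.3355  2.0075 -0.4461  0.5118 -0.408 ] [ 0.4634 -0.2091  0.1515] [[ 0.3666 -0.0003  0.9304]
 [-0.9304  0.001   0.3666]
 [-0.001  -1.      0.0001]] [0.3654 0.3842 0.1362] [-0.004   0.0772  0.026 ]
shift to knob [ 0.0003  0.0695 -0.0006] -1.1954865402829118
```

View pics/w2.png

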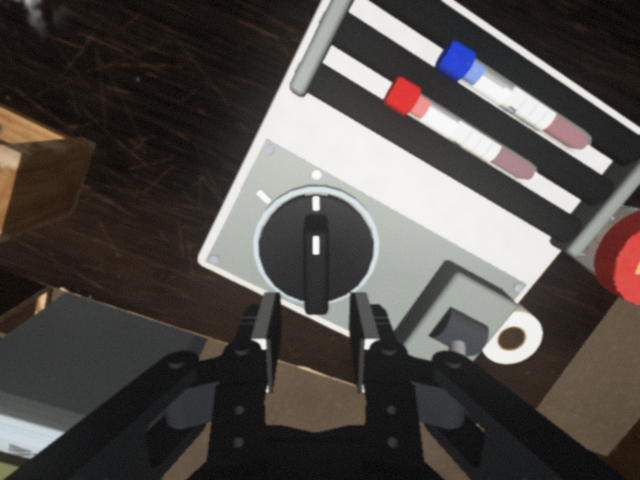

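The bar (column 316) is centred between the fingers (265–365), so I'll descend.

>>> servo_tool --series '[[[0, 1.5, 0], 0, 3], [[0, 3.5, 0], 0, 3], [[0, 5, 0], 0, 3], [[0, 6, 0], 0, 3], [[0, 6.6, 0], 0, 3], [[0, 6.9, 0], 0, 3], [[0, 6.9, 0], 0, 3], [[0, 6.9, 0], 0, 3]]'

```text
t: 3.45
ee_pos: [0.4638, -0.2104, 0.0829]
tcp_rot: [[0.364, 0.001, 0.931], [-0.931, -0.0, 0.364], [0.001, -1.0, 0.001]]
wrist_force: [-0.0, -0.1, 0.1]
gripper_width: 0.355
```

>>> servo_tool --series '[[[0, 0, 0], 0, 2], [[0, 0, 0], 0, 1.6], [[0, 0, 0], 0, 1.4], [[0, 0, 0], 0, 1.2], [[0, 0, 0], 0, 1.0], [[0, 0, 0], 0, 1.0], [[0, 0, 0], 0, 1.0]]' --squeeze 30

```text
t: 4.03
ee_pos: [0.4635, -0.2097, 0.0827]
tcp_rot: [[0.365, 0.0, 0.931], [-0.931, 0.001, 0.365], [-0.001, -1.0, 0.001]]
wrist_force: [-0.4, 1.7, 5.9]
gripper_width: 0.156
```

```bash
cat > st.py <<'E'
from h import *
np.set_printoptions(precision=4,suppress=True)
s=manip.observe();R=s['tcp_rot']
print(s['t'],s['q'][6],s['ee_pos'],np.arctan2(R[1,0],R[0,0]),s['wrist_force'],s['moment'],s['gripper_width']*8.54)
E
python3 st.py
```

```text
4.0333 -0.35587961587980116 [ 0.4635 -0.2097  0.0827] -1.1975678395966298 [-0.3731  1.6813  5.8549] [ 0.4472  0.1428 -0.0109] 1.3306211940992743
```

>>> servo_tool --series '[[[0, -0.15, 0], 0, 1.0], [[0, -0.3, 0], 0, 1.0], [[0, -0.45, 0], 0, 1.0], [[0, -0.6, 0], 0, 1.0], [[0, -0.75, 0], 0, 1.0], [[0, -0.85, 0], 0, 1.0], [[0, -0.85, 0], 0, 1.0]]'

```text
t: 4.62
ee_pos: [0.4634, -0.2097, 0.0907]
tcp_rot: [[0.365, -0.0, 0.931], [-0.931, 0.001, 0.365], [-0.001, -1.0, -0.0]]
wrist_force: [2.0, 2.2, -10.9]
gripper_width: 0.16
```

```bash
python3 st.py
```

```text
4.6167 -0.3612106477857259 [ 0.4634 -0.2097  0.0907] -1.197493024795498 [  1.9619   2.2478 -10.8991] [ 0.4392 -0.4793  0.0022] 1.3692026891102231
```

>>> servo_tool --series '[[[0, 0, 0], -0.04, 1.0], [[0, 0, 0], -0.12, 1.0], [[0, 0, 0], -0.2, 1.0], [[0, 0, 0], -0.29, 1.0], [[0, 0, 0], -0.38, 1.0], [[0, 0, 0], -0.47, 1.0], [[0, 0, 0], -0.56, 1.0], [[0, 0, 0], -0.65, 1.0], [[0, 0, 0], -0.72, 1.0], [[0, 0, 0], -0.77, 1.0]]'

```text
t: 5.45
ee_pos: [0.4626, -0.209, 0.0904]
tcp_rot: [[0.912, -0.002, 0.41], [-0.41, 0.002, 0.912], [-0.002, -1.0, 0.001]]
wrist_force: [1.0, 4.6, -10.8]
gripper_width: 0.157
```

>>> servo_tool --series '[[[0, 0, 0], -0.02, 1.0], [[0, 0, 0], -0.02, 1.0], [[0, 0, 0], -0.02, 1.0]]'

```text
t: 5.7
ee_pos: [0.4626, -0.209, 0.0904]
tcp_rot: [[0.918, -0.002, 0.396], [-0.396, 0.002, 0.918], [-0.002, -1.0, 0.001]]
wrist_force: [0.3, 5.0, -10.5]
gripper_width: 0.16
```

```bash
python3 st.py
```

```text
5.7 0.09256874310672142 [ 0.4626 -0.209   0.0904] -0.4069523603842739 [  0.2522   4.9823 -10.4547] [ 1.1809 -0.2597  0.0458] 1.3677310659975885
```

>>> servo_tool --series '[[[0, 0.07, 0], 0, 1.0], [[0, 0.14, 0], 0, 1.0], [[0, 0.2, 0], 0, 1.0], [[0, 0.2, 0], 0, 1.0]]'

```text
t: 6.03
ee_pos: [0.4626, -0.209, 0.0886]
tcp_rot: [[0.918, -0.002, 0.396], [-0.396, 0.002, 0.918], [-0.002, -1.0, 0.001]]
wrist_force: [0.1, 4.9, -7.4]
gripper_width: 0.158
```

>>> servo_tool --series '[[[0, 0.05, 0], 0, 1.0], [[0, 0.05, 0], 0, 1.0], [[0, 0.05, 0], 0, 1.0]]'

```text
t: 6.28
ee_pos: [0.4626, -0.2091, 0.0885]
tcp_rot: [[0.918, -0.002, 0.396], [-0.396, 0.002, 0.918], [-0.002, -1.0, 0.001]]
wrist_force: [-0.3, 5.6, -4.8]
gripper_width: 0.153
```

>>> servo_tool --series '[[[0, 0.05, 0], 0, 1.0], [[0, 0.05, 0], 0, 1.0], [[0, 0.05, 0], 0, 1.0]]'

```text
t: 6.53
ee_pos: [0.4625, -0.2091, 0.0883]
tcp_rot: [[0.918, -0.001, 0.396], [-0.396, 0.002, 0.918], [-0.002, -1.0, 0.001]]
wrist_force: [-1.5, 5.6, -1.5]
gripper_width: 0.157
```

>>> servo_tool --series '[[[0, 0, 0], 0, 1.65], [[0, 0, 0], 0, 1.65], [[0, 0, 0], 0, 1.65], [[0, 0, 0], 0, 1.65]]'

```text
t: 6.87
ee_pos: [0.463, -0.2113, 0.0882]
tcp_rot: [[0.917, -0.0, 0.398], [-0.398, -0.001, 0.917], [0.0, -1.0, -0.001]]
wrist_force: [-1.8, 0.5, 1.0]
gripper_width: 0.195
```

```bash
python3 st.py
python3 - <<'E'
from h import *
snap('wrist','w3')
E
```

```text
6.8667 0.09291142556712982 [ 0.463  -0.2113  0.0882] -0.409156367443443 [-1.8364  0.5239  0.967 ] [ 0.1298  0.4358 -0.0026] 1.6624381421441345
```

View pics/w3.png

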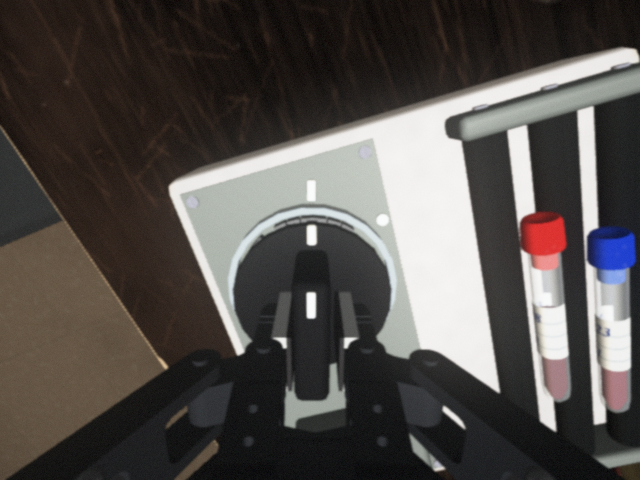

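The knob rests on the ring with the pointer level with the tick (both at column 311), and the bar top is visible at rows 250–275. I'll turn in small steps and track the knob's height by depth.

```bash
cat > kz.py <<'E'
from h import *
np.set_printoptions(precision=3,suppress=True)
import sys
s=manip.observe();R=s['tcp_rot']
d0=s['t']
if len(sys.argv)>1: f=sys.argv[1]
else: f='k'; snap('wrist',f)
a=np.load('pics/'+f+'.npz');d=a['d'];fx,fy,cx,cy=a['k'];T=np.linalg.inv(a['T'])
v,u=np.mgrid[200:400,220:400]; q=d[200:400,220:400]
P=np.stack([(u-cx)/fx*q,(v-cy)/fy*q,q],-1)@T[:3,:3].T+T[:3,3]
dd=P[...,:2]-np.array([.463,-.2095]); r=np.hypot(dd[...,0],dd[...,1]);z=P[...,2]
m=(r<.03)&(z>.10)&(z<.125)&(abs(u-311)<12)&(v<278)
xy=P[m][:,:2]; w,V=np.linalg.eigh(np.cov(xy.T)) 
g=(r<.036)&(r>.028)&(z>.07)&(z<.09)
rect=cv2.minAreaRect((xy*1000).astype(np.float32))
print('t %.2f top %.4f skirt %.4f toolang %.3f'%(d0,np.median(z[m]),np.median(z[g]),np.arctan2(R[1,0],R[0,0])),'ee',s['ee_pos'],'F',s['wrist_force'],'M',s['moment'],rect)
E
python3 kz.py w3
```

```text
t 6.92 top 0.1059 skirt 0.0809 toolang -0.409 ee [ 0.463 -0.211  0.088] F [-2.272  0.593  2.068] M [0.044 0.492 0.012] ((473.3086242675781, -186.49801635742188), (1.2805579900741577, 8.521552085876465), 68.1624984741211)
```

>>> servo_tool --series '[[[-0.05, 0, 0], -0.04, 1.65], [[-0.05, 0, 0], -0.08, 1.65], [[-0.05, 0, 0], -0.1, 1.65], [[-0.05, 0, 0], -0.1, 1.65]]'

```text
t: 7.25
ee_pos: [0.4624, -0.2101, 0.0877]
tcp_rot: [[0.953, -0.001, 0.302], [-0.302, 0.0, 0.953], [-0.001, -1.0, 0.0]]
wrist_force: [-3.0, -0.6, 1.8]
gripper_width: 0.191
```

```bash
python3 kz.py
```

```text
t 7.25 top 0.1044 skirt 0.0808 toolang -0.307 ee [ 0.462 -0.21   0.088] F [-2.994 -0.575  1.849] M [ 0.082  0.584 -0.013] ((469.83123779296875, -185.63241577148438), (2.606673240661621, 8.591181755065918), 86.47798156738281)
```

>>> servo_tool --series '[[[-0.05, 0, 0], -0.03, 1.65], [[-0.05, 0, 0], -0.06, 1.65], [[-0.05, 0, 0], -0.06, 1.65]]'

```text
t: 7.55
ee_pos: [0.4623, -0.2099, 0.0877]
tcp_rot: [[0.97, -0.0, 0.244], [-0.244, 0.0, 0.97], [-0.0, -1.0, 0.0]]
wrist_force: [-2.7, 0.1, 1.2]
gripper_width: 0.195
```

```bash
python3 kz.py
```

```text
t 7.55 top 0.1048 skirt 0.0807 toolang -0.246 ee [ 0.462 -0.21   0.088] F [-2.674  0.148  1.197] M [ 0.083  0.588 -0.139] ((468.4259033203125, -185.3623809814453), (7.975247859954834, 2.550506830215454), 4.269734859466553)
```

>>> servo_tool --series '[[[-0.05, 0, 0], -0.03, 1.65], [[-0.05, 0, 0], -0.06, 1.65], [[-0.05, 0, 0], -0.06, 1.65]]'

```text
t: 7.85
ee_pos: [0.4623, -0.2097, 0.0877]
tcp_rot: [[0.983, 0.001, 0.185], [-0.185, 0.0, 0.983], [0.001, -1.0, 0.0]]
wrist_force: [-0.6, -0.6, -0.2]
gripper_width: 0.193
```

```bash
python3 kz.py
```

```text
t 7.85 top 0.1047 skirt 0.0807 toolang -0.186 ee [ 0.462 -0.21   0.088] F [-0.633 -0.56  -0.235] M [ 0.027  0.372 -0.156] ((467.26580810546875, -184.9568634033203), (2.2359368801116943, 7.233839988708496), 89.05622100830078)
```

>>> servo_tool --series '[[[0, 0, 0], -0.03, 1.65], [[0, 0, 0], -0.06, 1.65], [[0, 0, 0], -0.06, 1.65]]'

```text
t: 8.15
ee_pos: [0.4622, -0.2097, 0.0877]
tcp_rot: [[0.992, 0.0, 0.125], [-0.125, 0.0, 0.992], [0.0, -1.0, 0.0]]
wrist_force: [-0.7, 0.5, -0.7]
gripper_width: 0.198
```

```bash
python3 kz.py
```

```text
t 8.15 top 0.1044 skirt 0.0807 toolang -0.126 ee [ 0.462 -0.21   0.088] F [-0.714  0.526 -0.662] M [ 0.047  0.282 -0.11 ] ((465.2333068847656, -184.9334716796875), (8.004475593566895, 2.698352813720703), 12.6378812789917)
```

>>> servo_tool --series '[[[0, 0, 0], -0.03, 1.65], [[0, 0, 0], -0.06, 1.65], [[0, 0, 0], -0.06, 1.65]]'

```text
t: 8.45
ee_pos: [0.4621, -0.2097, 0.0877]
tcp_rot: [[0.998, 0.0, 0.066], [-0.066, 0.0, 0.998], [0.0, -1.0, 0.0]]
wrist_force: [-1.4, 0.1, -1.3]
gripper_width: 0.197
```

```bash
python3 kz.py
```

```text
t 8.45 top 0.1045 skirt 0.0807 toolang -0.066 ee [ 0.462 -0.21   0.088] F [-1.398  0.14  -1.267] M [ 0.049  0.239 -0.136] ((464.0140075683594, -184.735595703125), (7.350050449371338, 2.437776565551758), 11.162481307983398)
```

>>> servo_tool --series '[[[0, 0, 0], -0.03, 1.65], [[0, 0, 0], -0.06, 1.65], [[0, 0, 0], -0.06, 1.65]]'

```text
t: 8.75
ee_pos: [0.4621, -0.2097, 0.0878]
tcp_rot: [[1.0, 0.0, 0.006], [-0.006, 0.0, 1.0], [0.0, -1.0, 0.0]]
wrist_force: [-0.3, 0.7, -1.6]
gripper_width: 0.191
```

```bash
python3 kz.py
```

```text
t 8.75 top 0.1042 skirt 0.0807 toolang -0.006 ee [ 0.462 -0.21   0.088] F [-0.321  0.672 -1.555] M [ 0.144  0.174 -0.137] ((461.9898986816406, -184.94232177734375), (8.404379844665527, 2.933316230773926), 24.522727966308594)
```

>>> servo_tool --series '[[[0, 0, 0], -0.03, 1.65], [[0, 0, 0], -0.06, 1.65], [[0, 0, 0], -0.06, 1.65]]'

```text
t: 9.05
ee_pos: [0.4621, -0.2097, 0.0878]
tcp_rot: [[0.999, 0.0, -0.054], [0.054, 0.0, 0.999], [0.0, -1.0, 0.0]]
wrist_force: [-0.4, 0.0, -2.4]
gripper_width: 0.19
```

```bash
python3 kz.py
python3 - <<'E'
from h import *
im=cv2.imread('pics/k.png')[180:320,230:390]
# white marks on knob
g=cv2.cvtColor(im,cv2.COLOR_BGR2GRAY);n,l,st,c=cv2.connectedComponentsWithStats((g>225).astype(np.uint8))
for i in range(1,n):
    if 40<st[i,4]<400: u,v=c[i]+[230,180]; print(u,v,st[i],world('k',int(u),int(v)))
E
```

```text
t 9.05 top 0.1047 skirt 0.0807 toolang 0.054 ee [ 0.462 -0.21   0.088] F [-0.423  0.022 -2.377] M [ 0.086  0.172 -0.072] ((460.896484375, -184.7383270263672), (7.358776092529297, 2.1909537315368652), 20.285921096801758)
358.7543859649123 202.85380116959064 [121  13  16  21 171] [ 0.48123757 -0.16613817  0.06180915]
323.88028169014086 237.78169014084506 [ 90  49   9  19 142] [ 0.46491396 -0.17717075  0.08352515]
320.5977653631285 307.77653631284915 [ 86 116  10  24 179] [ 0.46405988 -0.191578    0.11747187]
```

The knob is at about 1.15 rad, lagging the tool by 0.11 as expected, and still on the ring.

>>> servo_tool --series '[[[0, 0, 0], -0.03, 1.65], [[0, 0, 0], -0.06, 1.65], [[0, 0, 0], -0.06, 1.65]]'

```text
t: 9.35
ee_pos: [0.462, -0.2097, 0.0878]
tcp_rot: [[0.993, 0.0, -0.114], [0.114, 0.0, 0.993], [0.0, -1.0, 0.0]]
wrist_force: [-1.0, 1.1, -0.8]
gripper_width: 0.197
```

```bash
python3 kz.py
```

```text
t 9.35 top 0.1045 skirt 0.0807 toolang 0.114 ee [ 0.462 -0.21   0.088] F [-1.001  1.078 -0.81 ] M [ 0.048  0.093 -0.101] ((459.34210205078125, -184.71218872070312), (7.284610748291016, 2.484452962875366), 20.393959045410156)
```

>>> servo_tool --series '[[[0, 0, 0], -0.03, 1.65], [[0, 0, 0], -0.06, 1.65], [[0, 0, 0], -0.06, 1.65]]'

```text
t: 9.65
ee_pos: [0.462, -0.2097, 0.0878]
tcp_rot: [[0.985, 0.0, -0.173], [0.173, 0.0, 0.985], [0.0, -1.0, 0.0]]
wrist_force: [-0.6, 0.6, -1.6]
gripper_width: 0.195
```

```bash
python3 kz.py
```

```text
t 9.65 top 0.1049 skirt 0.0807 toolang 0.174 ee [ 0.462 -0.21   0.088] F [-0.633  0.646 -1.558] M [ 0.144  0.086 -0.112] ((457.87408447265625, -185.07028198242188), (7.321056842803955, 2.188281297683716), 23.582958221435547)
```

>>> servo_tool --series '[[[0, 0, 0], -0.03, 1.65], [[0, 0, 0], -0.06, 1.65], [[0, 0, 0], -0.06, 1.65]]'

```text
t: 9.95
ee_pos: [0.4619, -0.2097, 0.0877]
tcp_rot: [[0.973, -0.0, -0.232], [0.232, 0.0, 0.973], [-0.0, -1.0, 0.0]]
wrist_force: [-0.2, 1.4, -2.3]
gripper_width: 0.19
```

```bash
python3 kz.py
```

```text
t 9.95 top 0.1044 skirt 0.0806 toolang 0.234 ee [ 0.462 -0.21   0.088] F [-0.241  1.445 -2.252] M [ 0.134  0.12  -0.089] ((456.3968505859375, -185.43336486816406), (7.24892520904541, 2.2357592582702637), 25.587181091308594)
```

>>> servo_tool --series '[[[0, 0, 0], -0.03, 1.65], [[0, 0, 0], -0.06, 1.65], [[0, 0, 0], -0.06, 1.65]]'

```text
t: 10.25
ee_pos: [0.4619, -0.2096, 0.0876]
tcp_rot: [[0.957, -0.0, -0.29], [0.29, 0.0, 0.957], [-0.0, -1.0, 0.0]]
wrist_force: [-0.8, -0.0, -2.9]
gripper_width: 0.194
```

```bash
python3 kz.py
```

```text
t 10.25 top 0.1045 skirt 0.0803 toolang 0.294 ee [ 0.462 -0.21   0.088] F [-0.759 -0.007 -2.884] M [ 0.064  0.133 -0.041] ((454.6764221191406, -186.1689910888672), (7.848177909851074, 2.56803035736084), 33.5180549621582)
```

>>> servo_tool --series '[[[0, 0, 0], -0.03, 1.65], [[0, 0, 0], -0.06, 1.65], [[0, 0, 0], -0.06, 1.65]]'

```text
t: 10.55
ee_pos: [0.4619, -0.2099, 0.0878]
tcp_rot: [[0.938, 0.0, -0.347], [0.347, -0.0, 0.938], [0.0, -1.0, -0.0]]
wrist_force: [-0.9, -0.3, -0.2]
gripper_width: 0.193
```

```bash
python3 kz.py
python3 - <<'E'
from h import *
im=cv2.imread('pics/k.png')[180:320,230:390]
g=cv2.cvtColor(im,cv2.COLOR_BGR2GRAY);n,l,st,c=cv2.connectedComponentsWithStats((g>225).astype(np.uint8))
for i in range(1,n):
    if 40<st[i,4]<400: u,v=c[i]+[230,180]; print(u,v,st[i],world('k',int(u),int(v)))
E
```

```text
t 10.55 top 0.1048 skirt 0.0756 toolang 0.354 ee [ 0.462 -0.21   0.088] F [-0.943 -0.35  -0.18 ] M [0.098 0.133 0.003] ((453.25970458984375, -186.52835083007812), (7.799210548400879, 2.4171836376190186), 35.220680236816406)
381.93037974683546 219.09493670886076 [143  30  17  19 158] [ 0.48091425 -0.16674917  0.06207988]
323.0 233.5 [ 89  45   9  18 136] [ 0.45526362 -0.17836786  0.07767531]
320.02272727272725 300.2613636363636 [ 86 109  10  24 176] [ 0.45865035 -0.19240863  0.11220859]
```

The knob has dropped home: the skirt is at 0.0756 (0.0754 in park) and the angle is about 1.45 rad. I'll release it and lift off.

>>> servo_tool --series '[[[0, 0, 0], 0, 2.2], [[0, 0, 0], 0, 3], [[0, 0, 0], 0, 3], [[0, 0, 0], 0, 3], [[0, -1, 0], 0, 3], [[0, -3, 0], 0, 3], [[0, -5.5, 0], 0, 3], [[0, -8, 0], 0, 3], [[0, -10, 0], 0, 3], [[0, -10, 0], 0, 3]]'

```text
t: 11.43
ee_pos: [0.4643, -0.2107, 0.1921]
tcp_rot: [[0.939, 0.008, -0.344], [0.344, -0.003, 0.939], [0.006, -1.0, -0.005]]
wrist_force: [-0.4, -0.9, 0.1]
gripper_width: 0.353
```

Run:
```python
from h import *
np.set_printoptions(precision=4,suppress=True)
s=manip.observe();R=s['tcp_rot']
print(s['ee_pos'],s['wrist_force'])
print('to approach',R.T@(np.array([.377,-.307,.19])-s['ee_pos']),'turn',np.arctan2(R[1,0],R[0,0])+.13)
snap('top','top2'); cv2.imwrite('pics/c2.png',cv2.resize(cv2.imread('pics/top2.png')[240:340,235:425],None,fx=4,fy=4,interpolation=cv2.INTER_CUBIC))
```

```text
[ 0.4643 -0.2107  0.1921] [-0.4229 -0.8994  0.1277]
to approach [-0.1152  0.0017 -0.0603] turn 0.48166702435851094
```

View pics/c2.png

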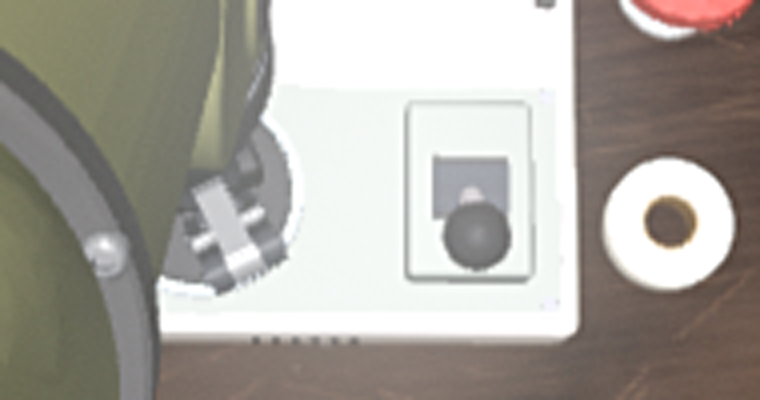

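The arm hides the knob from above, but the lever is still at its start position (ball at crop 477,235). Next I go behind the lever with the fingers shut.

>>> servo_tool --series '[[[-1.5, 0, -0.8], 0.06, 1], [[-4, 0, -2], 0.15, 0], [[-7, 0, -3.5], 0.25, 0], [[-10, 0, -5], 0.35, 0], [[-11.5, 0, -6], 0.45, 0], [[-11.5, 0, -6], 0.48, 0], [[-11.5, 0, -6], 0.48, 0], [[-11.5, 2, -6], 0.48, 0], [[-11.5, 4, -6], 0.48, 0], [[-11.5, 4, -6], 0.48, 0]]'

```text
t: 12.32
ee_pos: [0.3736, -0.3032, 0.1449]
tcp_rot: [[0.992, -0.005, 0.125], [-0.125, 0.005, 0.992], [-0.005, -1.0, 0.004]]
wrist_force: [-0.3, 0.4, -0.5]
gripper_width: -0.002
```

Run:
```python
from h import *
np.set_printoptions(precision=4,suppress=True)
s=manip.observe();R=s['tcp_rot']
print(s['ee_pos'],s['wrist_force'],s['gripper_width'],R)
print('to start',R.T@(np.array([.377,-.307,.118])-s['ee_pos']),'turn',np.arctan2(R[1,0],R[0,0])+.13)
im,d=snap('wrist','w5')
```

```text
[ 0.3736 -0.3032  0.1449] [-0.3443  0.3827 -0.5034] -0.0022375071422840254 [[ 0.9922 -0.0048  0.1248]
 [-0.1247  0.0046  0.9922]
 [-0.0053 -1.      0.0039]]
to start [ 0.004   0.0268 -0.0034] turn 0.0049403248147953105
```

View pics/w5.png

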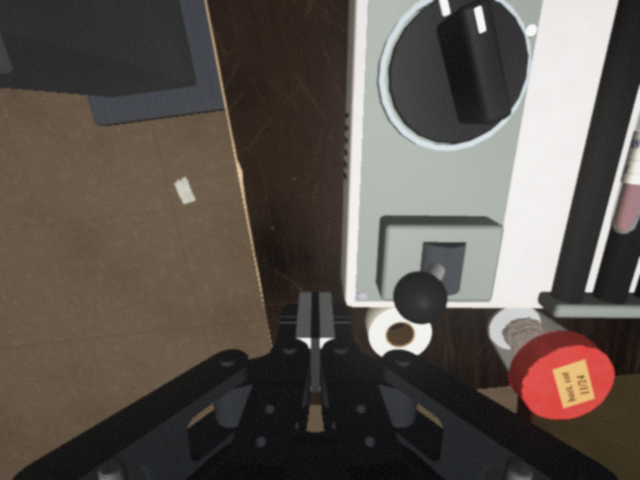

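The ball is at (420,297) and the finger tips at (315,295). The knob is turned past the tick and looks low. Now I'll refine the ball's position.

Run:
```python
from h import *
np.set_printoptions(precision=4,suppress=True)
p=world('w5',420,297); print(p, world('w5',420,297,.128), world('w5',398,297,.128),world('w5',446,297,.128))
c=world('w5',420,297,.128)
s=manip.observe();R=s['tcp_rot'];print('ball in tool',R.T@(c-s['ee_pos']))
for u,v in [(479,20),(490,100),(440,150)]: print(world('w5',u,v))
```

```text
[ 0.423  -0.3069  0.1372] [ 0.4252 -0.3121  0.128 ] [ 0.4146 -0.3108  0.128 ] [ 0.4378 -0.3136  0.128 ]
ball in tool [ 0.052   0.018  -0.0019]
[ 0.4583 -0.193   0.112 ]
[ 0.4641 -0.2256  0.1112]
[ 0.4571 -0.2515  0.061 ]
```

>>> servo_tool --series '[[[0, 1.3, -0.3], 0, 0], [[0, 2.7, -0.4], 0, 0], [[0.5, 2.7, -0.4], 0, 0], [[1.5, 2.7, -0.4], 0, 0], [[2.2, 2.7, -0.4], 0, 0], [[2.8, 2.7, -0.4], 0, 0], [[3.4, 2.7, -0.4], 0, 0], [[4.0, 2.7, -0.4], 0, 0], [[4.6, 2.7, -0.4], 0, 0], [[5.0, 2.7, -0.4], 0, 0]]'

```text
t: 13.2
ee_pos: [0.4061, -0.3136, 0.1238]
tcp_rot: [[0.99, -0.032, 0.134], [-0.134, 0.009, 0.991], [-0.033, -0.999, 0.005]]
wrist_force: [-40.2, 7.4, 65.8]
gripper_width: -0.003
```

>>> servo_tool --series '[[[0.5, 0, 0], 0, 0], [[1.0, 0, 0], 0, 0], [[1.5, 0, 0], 0, 0], [[1.9, 0, 0], 0, 0], [[2.2, 0, 0], 0, 0], [[2.2, 0, 0], 0, 0]]'

```text
t: 13.7
ee_pos: [0.4471, -0.3192, 0.1217]
tcp_rot: [[0.992, 0.002, 0.127], [-0.127, -0.001, 0.992], [0.002, -1.0, -0.001]]
wrist_force: [-1.6, -0.5, 0.9]
gripper_width: -0.005
```

```bash
python3 st.py
python3 - <<'E'
from h import *
snap('wrist','w6')
E
```

```text
13.7 0.40353941409784344 [ 0.4471 -0.3192  0.1217] -0.12706871407449669 [-1.5568 -0.4691  0.9   ] [-0.0463  0.1684 -0.035 ] -0.03950089965830812
```

View pics/w6.png

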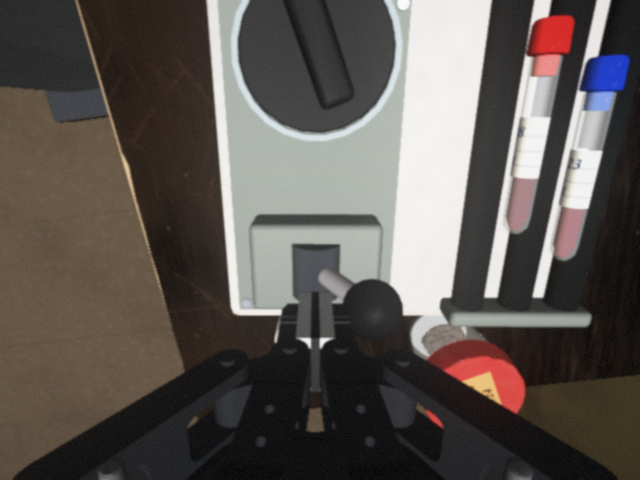

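The lever now leans to the rollers (ball at 372,307), and the finger force is near zero. The first contact spiked to about 77 N. I'll work out the lever angle.

>>> servo_tool --series '[[[0.15, 0, 0], 0, 0], [[0.3, 0, 0], 0, 0], [[0.3, 0, 0], 0, 0]]'

```text
t: 14.0
ee_pos: [0.4471, -0.3188, 0.1206]
tcp_rot: [[0.992, -0.004, 0.128], [-0.128, 0.002, 0.992], [-0.004, -1.0, 0.001]]
wrist_force: [-4.4, 0.8, 8.8]
gripper_width: -0.002
```

Run:
```python
from h import *
np.set_printoptions(precision=4,suppress=True)
for z in (None,.128): print(world('w6',372,307,z))
a=world('w5',420,297,.128);b=world('w6',372,307,.128);print('travel',np.linalg.norm((b-a)[:2]),b-a,'angle',2*np.arcsin(np.linalg.norm((b-a)[:2])/.1))
```

```text
[ 0.472  -0.3125  0.1366]
[ 0.4729 -0.3175  0.128 ]
travel 0.04796246315592257 [ 0.0477 -0.0054  0.    ] angle 1.0004537585508222
```

The lever travelled 48 mm, about 1.0 rad, and is against its stop. I'll back off and check.

>>> servo_tool --series '[[[-0.5, 0, 0], 0, 0], [[-2, 0, 0], 0, 0], [[-3.5, -1, 0], 0, 0], [[-4, -4, 0], 0, 0], [[-4, -7, 0], 0, 0], [[-4, -10, 0], 0, 0], [[-4, -12, 0], 0, 0], [[-4, -12, 0], 0, 0], [[-4, -12, 0], 0, 0]]'

```text
t: 14.75
ee_pos: [0.4099, -0.3143, 0.2413]
tcp_rot: [[0.992, 0.002, 0.127], [-0.127, -0.001, 0.992], [0.003, -1.0, -0.001]]
wrist_force: [-0.9, -0.2, -1.0]
gripper_width: 0.002
```

```bash
python3 st.py
python3 - <<'E'
from h import *
im,d=snap('wrist','w7'); im,_=snap('top','top3')
a=cv2.imread('pics/w7.png'); b=cv2.imread('pics/top3.png')[150:340,230:440]
b=cv2.resize(b,(int(210*480/190),480))
o=np.hstack([a,b]); cv2.imwrite('pics/c3.png',cv2.resize(o,(800,int(o.shape[0]*800/o.shape[1]))))
E
```

```text
14.75 0.4327080699615022 [ 0.4099 -0.3143  0.2413] -0.12737335559403795 [-0.8977 -0.1801 -1.0429] [ 0.0408  0.0363 -0.0152] 0.015439335712605605
```

View pics/c3.png

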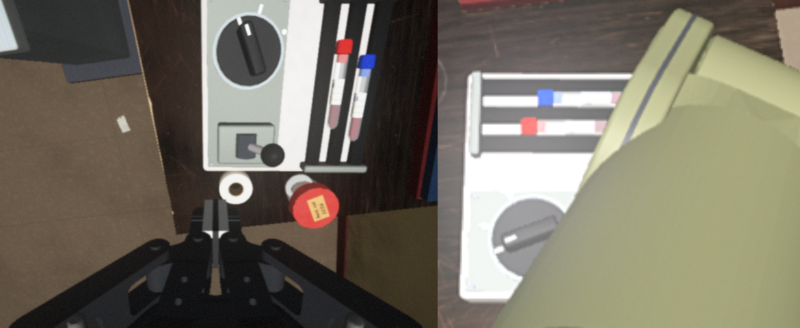

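Run:
```python
from h import *
np.set_printoptions(precision=4,suppress=True)
for n,u,v,z in [('bar',370,85,None),('ball',399,227,.128),('roll',345,275,.025),('cup',462,300,.077)]: print(n,world('w7',u,v,z))
print(manip.sign_off())
```

```text
bar [ 0.4619 -0.2192  0.1114]
ball [ 0.473 -0.319  0.128]
roll [ 0.4333 -0.4004  0.025 ]
cup [ 0.5384 -0.4158  0.077 ]
the job is handed in; nothing more can be done
None
```

The knob is home in the run notch, the start lever is fully over to the roller side, and I've handed the job in. It took about 15 s of robot time.

- **Knob:** I gripped it and lifted it about 8 mm, then turned it to the tick and eased it down onto the ring. Holding it loosely, I turned it in 0.06 rad steps until it dropped at about 1.45 rad. Afterwards the bar top stood at z = 0.111, the same height as in park.
- **Lever:** The ball moved 48 mm, about 1.0 rad, and stayed there after I backed off.
- **Bystanders:** The roll and cup were within 5 and 8 mm of their first measured positions. That is about the measuring error, and nothing touched them.

**Concern:** when the fingers first met the lever I moved too fast, and the wrist force spiked to about 77 N (66 N of it vertical). That is under the 120 N wrist limit. I believe only the finger tips touched the lever, but if they count as the gripper's body, it passed the 40 N limit.

**Not measured:** I couldn't read the force on the knob's pin directly. The wrist force stayed below about 12 N in every reading while I handled the knob.

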